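Clamp a tablet in the repair holder with its cam lever

ROBOT

A 7-joint arm with a two-finger parallel gripper is mounted at the origin on the work surface. World frame = base frame: x ahead of the robot, y to its left, z up, the work surface at z = 0. Lengths are in m, angles in rad, forces in N, time in s.
With the tool pointing down it reaches from about 0.425 to 0.925 m from the base axis. Payload 6.8 kg.
Tool frame: the origin (TCP) lies midway between the tips of the shut fingers; the grasp point (between the pads) lies 19 mm behind it (r.grip_depth is the distance from the TCP to the grasp point, in m); z points along the fingers, y is the line along which they close (so a half turn about z gives the same grasp; the last joint's range is limited). The gripper opens to 85 mm and grips with 20 to 120 N. Pads are 22 mm wide; open, the fingers measure 114 mm over their backs; the gripper's body (76 mm by 85 mm) begins 54 mm behind the grasp point. The pads swing forward as they close: fully open they stand 13 mm farther back than shut.
Start: joints at [-1.403, 0.477, 0.022, 1.555, -0.011, 1.109, -0.083], TCP at [0.184, 0.65, 0.231] pointing down, gripper open.
Joint ranges: [-2.96, 2.96], [-0.34, 2.1], [-1.41, 1.46], [0.24, 2.44], [-1.37, 4.51], [0.17, 1.92], [-2.96, 2.96]. Speed limits (rad/s): [2.39, 2.39, 3.14, 3.14, 3.14, 3.14, 3.14].

INTERFACE

Orientations are given as a rotation vector (axis times angle).
In Python, from bench import telemetry, grab_frame, calibration, order, silhouettes, r gives the robot as it stands.
- The arm moves only by the tool apply_moves, never from a script. Its argument "moves" is a list of rows, each a list of 7 numbers: the turn, a rotation vector about the tool's x, y, z scaled (see below), then the shift along the tool's x, y, z scaled (see below), then the opening, from -1 (shut) to 1 (fully open). A call has exactly 8 rows; each row shifts and turns the commanded pose from where the row before left it, along the tool's axes as they then stand; what a row does not reach is not made up. The controller multiplies each number of a shift by 1000 mm and each number of a turn by 6 degrees. A row lasts 1/12 s, in which the tool goes at most 41.7 mm and 7.16 degrees, less where a joint would pass 70% of its speed; a pose out of reach is approached as far as the arm can. A call with a number of a shift or a turn outside -1 to 1 is refused whole. A call with a gripper value outside its range is refused whole. The fingers move at their own pace and stop on an object; "grip_force" is the grip in N (left out, the last holds). Time passes only in rows, so rows that do not move let the fingers close, or fill a call up. It gives the time, the measured TCP pose, the force, the opening and the grip force at its end, in the units of the state.
- telemetry.get_obs(): the state, without advancing time (a new reading comes with each control period).
- grab_frame(name): name is "scene" or "side" or "wrist"; returns the picture (384x512x3 uint8, blue, green, red); there is no depth.
- calibration(name): a dict with "fx", "fy", "cx", "cy" (pixels), "k1" (the pictures are not rectified: a ray, as slopes to the right and down, at radius r is drawn at 1 + k1 r^2 times it, then the intrinsics apply), "world_from_camera" (4x4, takes a point from camera to world coordinates); the wrist camera has in their place "mount" (4x4, takes a point from camera to tool coordinates, whose origin is the TCP and whose axes are the flange's). Camera axes: x right, y down, z forward; pixel columns grow to the right and rows downward; lengths in m; the calibration is good to about 2 mm. A picture is of the moment at which its call begins: read the wrist's pose just before it. calibration takes no time and is no camera call.
- order.hand_in(): hands the job in; it is judged then, once.
Trained networks look in the newest picture that a camera, given by its name, has taken for a name from the list of things; names that differ only in an ending like _2 or _b are one class to them, and where a whole thing is asked for, a point or a joint stands for the part that bears it (a point fixed in the world has none). Each returns a list of dicts, best first, with "p" (0 to 1); they miss things now and then, are a little off and sometimes report something else, mostly with a low value. They report only what shows in the picture. A call takes as long as a camera call. They do not tell look-alikes from the thing itself.
- silhouettes(thing, camera): "mask" (384x512 bool, what is visible of it) and "extent" ([centre column, centre row, width, height] in pixels, round what is visible of it).
The state is a dict: "clock": time; "joints": joint angles; "qvel": joint speeds; "tau": joint torques, N m; "tcp_pos": TCP position; "orientation": TCP orientation; "contact_force": force on the tool from outside, world axes, zero at the start; "moment": the same for the moment, N m; "grip_width": finger opening in m; "gripper_force": force on a finger pad.
Only numpy, scipy, OpenCV 4.12 (cv2) and the standard library are available. Lean on these libraries where they do the work, as an engineer would, in place of code of your own. Each camera call takes 0.05 s, during which the arm holds its last target. There are 200 camera calls.

TASK

Get the tablet clamped for repair: flip the red cam lever over to free the sliding jaw, push the jaw by its yellow plate until it has shoved the tablet against the fixed jaw and the orange sprung pad is visibly pressed in, gently so the tablet is not crushed, then flip the lever fully back to lock the jaw there. Do not touch the tablet itself; leave it lying flat and square between the jaws, and do not disturb the other things on the bench.

Things in the scene. Friction and masses are not known exactly. Their poses are not given: they have to be found in the camera images.
- holder: Grey aluminium device holder fixed to the bench, base plate 360 x 150 x 12 mm. Origin on the bench under the plate (it spans x -195 to +165, y -75 to +75 mm). Its x axis is the slide direction, pointing from the lever clamp to the dark steel fixed jaw. Two white strips (top at z = 18 mm) carry the tablet.
- fixed_face (a point): Middle of the fixed jaw's gripping face, at holder x = +130 mm, z = 27 mm. The fixed jaw is 140 mm wide along y and 25 mm thick, top at z = 42 mm.
- jaw (a joint): Travel in m of the sliding jaw: 0 = fully open, 0.080 = most closed. The unpressed orange pad's face is at holder x = -35 mm + travel, so it just meets a tablet seated on the fixed jaw at 0.070. The dark jaw block behind the pad is 130 mm wide, top at z = 44 mm. About 6 N moves the jaw when free; with the lever locked it is held.
- push_plate (a point): Point on the back (-x) face of the jaw's upright yellow push plate: middle of its width, z = 65 mm. Plate 8 mm thick, 64 mm wide along the holder's y, from z = 22 to 90 mm; its back is at holder x = -78 mm + travel. Behind it a flat steel tongue (30 mm wide, top at z = 26 mm) runs under the cam lever and out past the base plate.
- pad (a joint): How far in m the sprung orange pad is pressed back into the jaw: 0 = out, 0.006 = bottomed (about 5 N there). Reads the grip on the tablet.
- pad_face (a point): Centre of the gripping (+x) face of the orange pad (10 x 110 x 14 mm), at z = 31 mm.
- cam_lever (a joint): Angle in rad of the red cam lever about the holder's x axis through lever_hinge: 0 = upright; +0.6 = end stop, fully locked, tip leaning to the holder's -y; -0.6 = end stop, fully free, leaning to the holder's +y. It stays where it is left and gets stiffer (about 10 N at mid-lever) beyond +0.1, where it locks.
- lever_hinge (a point): Lever's pivot, on the holder at x = -165 mm, y = 0, z = 46 mm, between two blue cheeks (each 10 mm thick along x, 60 mm wide along y, top at z = 56 mm; outer faces 28 mm either side of the pivot).
- lever_tip (a point): Centre of the round red cross bar (20 mm diameter, 32 mm long, along the holder's x) at the end of the lever, 80 mm from the pivot. Between 40 and 80 mm from the pivot the lever is a flat red grip, 20 mm wide along the holder's x and 12 mm thick.
- tablet: Small aluminium tablet with dark screen, 95 x 160 x 14 mm (x, y, z), 0.25 to 0.45 kg, lying loose on the holder's strips between pad and fixed jaw, its 95 mm side along the slide. Origin: centre of its underside, at z = 18 mm; seated on the fixed jaw it is at holder x = 82.5 mm.
- blower: Bystander: dark rubber dust blower standing upright, 56 mm across, 105 mm high; origin under its centre.
- dropper: Bystander: yellow dropper bottle with red cap, 36 mm across, 90 mm high; origin under its centre.
- driver: Bystander: blue-handled screwdriver lying flat, 170 mm long along its x; origin under its middle.
- tumbler: Bystander: pink tumbler with white cap, 66 mm across, 170 mm high; origin under its centre.
Mind the look-alikes: they are no part of the job. There is more than one size of the tablet; the one meant has the size given above.

How it is judged:
On the way, in this order (a step that is already met when the one before it is completed fails the run):
1. the lever is flipped over to the free side (more than 0.35 rad past upright) (value of joint cam_lever below -0.35 rad), for 0.2 s.
2. with the lever still free, the jaw has pushed the tablet against the fixed jaw and the pad is pressed in at least 1.5 mm (value of joint cam_lever below -0.35 rad and value of joint pad above 0.0015 m and x of tablet in the frame of holder above 0.0805 m and angle between tablet's own z axis and vertical below 0.05 rad and angle between the x axis of tablet and the x axis of holder, either way round below 0.035 rad), for 0.2 s.
3. the lever is flipped back to the locked side (more than 0.4 rad past upright) with the tablet still gripped (value of joint cam_lever above 0.4 rad and value of joint pad above 0.0015 m and x of tablet in the frame of holder above 0.0805 m and angle between tablet's own z axis and vertical below 0.05 rad and angle between the x axis of tablet and the x axis of holder, either way round below 0.035 rad), for 0.2 s.
At the end, for the whole second after the job is handed in: The lever leans to the locked side by more than 0.4 rad, the pad is pressed in at least 1.5 mm, the tablet lies within 2 mm of the fixed jaw, flat (within 0.05 rad) and square (within 0.035 rad), and is at rest (all of step 3 and linear speed of tablet below 0.01 m/s); the robot touches nothing.
It fails at once if the tablet is squeezed by the pad with more than 30 N (contact force between pad and tablet above 30 N).
It fails at once if the robot itself touches the tablet with more than 3 N (contact force between any of the arm, the fingers and tablet above 3 N).
It fails at once if the blower, dropper bottle, screwdriver or tumbler is moved more than 20 mm (distance of any of blower, dropper, driver, tumbler from where it was at the start of the episode above 0.02 m).
It also fails if it takes over 56 s, if anything falls off the work surface, if the arm or the gripper's body presses on something with over 40 N, if the wrist force passes 120 N, or if a joint passes its speed limit or range.

## Working session

There is one attempt and no reset: what is moved stays moved. The work goes in short steps, Python scripts to look and compute and a tool call to move; the robot and the scene stay as the last step left them, time stands still between calls to the robot, and variables do not carry over. Pictures are saved under pics/ and viewed, at most 10 in all, crops included, and the job is handed in when it is done.

Besides the shell and the picture viewer there is one more tool, called after "Call:" as name([rows], argument=value, ...), one row to a line, values as JSON. apply_moves: Moves the arm, as the interface text tells. Its arguments: {"type":"object","properties":{"moves":{"type":"array"},"grip_force":{"type":"number"}},"required":["moves"]}

```bash
mkdir -p pics; ls
python3 - <<'E'
from bench import telemetry, grab_frame, calibration, silhouettes
import cv2,numpy as np
print(telemetry.get_obs())
a=grab_frame("scene");b=grab_frame("side")
cv2.imwrite("pics/a.png",a);cv2.imwrite("pics/b.png",b)
for c in("scene","side"):
    print(c,calibration(c))
    for t in("holder","tablet","cam_lever","push_plate","pad","blower","dropper","driver","tumbler"):
        print(t,[(round(d["p"],2),np.round(d["extent"]).tolist()) for d in silhouettes(t,c)][:3])
E
```

```text
pics
{'clock': 0.0, 'joints': array([-1.40311398,  0.47776891,  0.02232926,  1.55647997, -0.01152133,
        1.10929805, -0.08312197]), 'qvel': array([ 4.11992465e-05,  1.95664728e-04, -1.79069827e-04, -3.49389256e-04,
        2.68077245e-04, -5.25092724e-04, -7.08977623e-04]), 'tau': array([-6.23711712e-04, -5.96461451e+01,  1.60791703e+00, -2.81207693e+01,
        1.25252220e-02,  9.39740217e-03, -1.02915888e-05]), 'tcp_pos': array([0.18364055, 0.64890872, 0.23033439]), 'orientation': array([-4.31808293e-01, -3.11163250e+00,  2.86061323e-03]), 'contact_force': array([-0.57873462, -0.00943862,  0.46755269]), 'moment': array([-0.05242711,  0.00021411,  0.00097562]), 'gripper_force': 0.0, 'grip_width': 0.08540709478893084}
scene {'fx': 407.3319538628756, 'fy': 407.3319538628756, 'cx': 258.9369862828937, 'cy': 192.01184914592062, 'k1': 4.725721519638324e-06, 'world_from_camera': array([[-0.15552978,  0.80354474, -0.57456622,  1.3708251 ],
       [ 0.98781236,  0.13010503, -0.08543667,  0.12433764],
       [ 0.00610177, -0.58085156, -0.81398663,  1.09941516],
       [ 0.        ,  0.  
[... 757 characters left out ...]
22648],
       [-0.11829425, -0.67820133,  0.72529265, -1.08283557],
       [ 0.0016343 , -0.73055323, -0.6828538 ,  1.15119384],
       [ 0.        ,  0.        ,  0.        ,  1.        ]])}
holder [(0.65, [249.0, 236.0, 64.0, 95.0])]
tablet [(0.93, [240.0, 178.0, 32.0, 21.0]), (0.77, [254.0, 209.0, 47.0, 26.0]), (0.6, [312.0, 218.0, 29.0, 20.0])]
cam_lever [(0.44, [248.0, 250.0, 21.0, 23.0])]
push_plate [(0.82, [249.0, 253.0, 40.0, 66.0])]
pad [(0.63, [250.0, 237.0, 64.0, 98.0]), (0.24, [280.0, 320.0, 26.0, 51.0])]
blower [(0.67, [295.0, 172.0, 13.0, 19.0])]
dropper [(0.77, [306.0, 239.0, 17.0, 25.0])]
driver [(0.63, [225.0, 141.0, 17.0, 6.0])]
tumbler [(0.98, [278.0, 318.0, 25.0, 47.0])]
```

Run:
```python
import cv2,numpy as np
a=cv2.imread("pics/a.png");b=cv2.imread("pics/b.png")
cv2.imwrite("pics/a2.png",cv2.resize(a[130:290,90:350],None,fx=3,fy=3,interpolation=cv2.INTER_CUBIC))
cv2.imwrite("pics/b2.png",cv2.resize(b[150:350,180:380],None,fx=3,fy=3,interpolation=cv2.INTER_CUBIC))
```

```text
(no output)
```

View pics/a2.png

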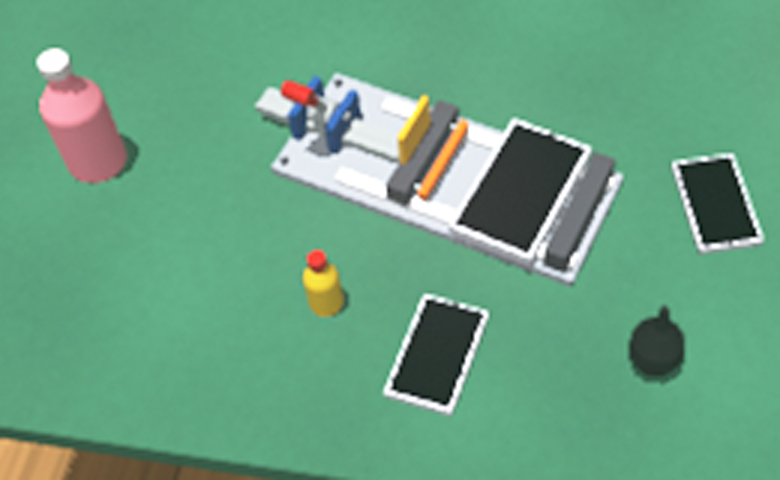

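View pics/b2.png

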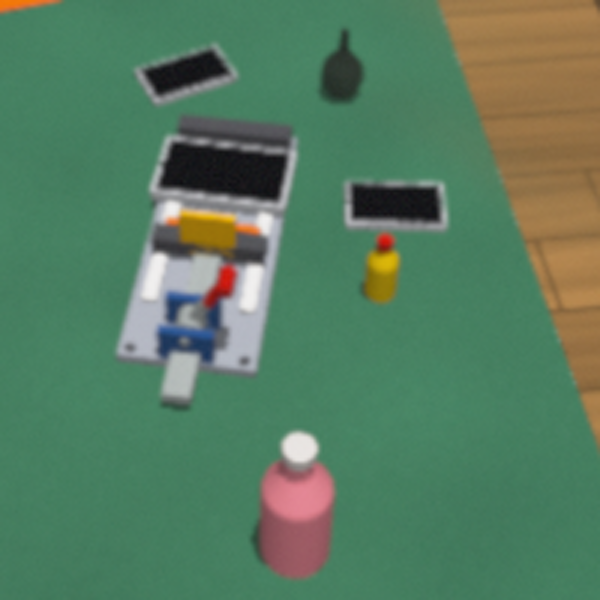

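```bash
cat > h.py <<'E'
import numpy as np,cv2
from bench import telemetry, grab_frame, calibration, silhouettes
from scipy.spatial.transform import Rotation as R
from scipy.optimize import least_squares
def proj(P,c,T=None):
    k=calibration(c); W=np.linalg.inv(k["world_from_camera"] if T is None else T@k["mount"])
    p=np.atleast_2d(P)@W[:3,:3].T+W[:3,3]; s=p[:,:2]/p[:,2:]; s=s*(1+k["k1"]*(s**2).sum(1,keepdims=True))
    return s*[k["fx"],k["fy"]]+[k["cx"],k["cy"]]
def H(q,P):
    P=np.atleast_2d(P).astype(float); c,s=np.cos(q[2]),np.sin(q[2])
    return np.c_[q[0]+c*P[:,0]-s*P[:,1],q[1]+s*P[:,0]+c*P[:,1],P[:,2]]
def tool():
    o=telemetry.get_obs();T=np.eye(4);T[:3,:3]=R.from_rotvec(o["orientation"]).as_matrix();T[:3,3]=o["tcp_pos"];return o,T
E
cat > fit.py <<'E'
from h import *
A=lambda u,v:(90+u/3-.33,130+v/3-.33); B=lambda u,v:(180+u/3-.33,150+v/3-.33)
m=1e-3*np.array
pts=[("scene",[-195,75,12],A(335,73)),("scene",[-195,-75,12],A(273,168)),("scene",[165,75,12],A(622,176)),("scene",[165,-75,12],A(573,280)),
("side",[-195,75,12],B(118,354)),("side",[-195,-75,12],B(257,373)),("side",[155,70,42],B(180,118)),("side",[155,-70,42],B(292,126))]
X=1e-3*np.array([p[1] for p in pts]);U=np.array([p[2] for p in pts])
def res(q): return np.concatenate([(proj(H(q,x),p[0])[0]-u) for p,x,u in zip(pts,X,U)])
f=least_squares(res,[.45,0,1.3],loss="soft_l1");q=f.x;print(q,np.round(f.fun.reshape(-1,2),1))
np.save("q.npy",q)
# lever bar: angle ; plate top travel
def lv(t,x=-165): return H(q,np.array([[x,-80*np.sin(t),46+80*np.cos(t)]])*1e-3)
for t in(.5,.6): print("bar",t,proj(lv(t),"scene")[0],A(298,92),proj(lv(t),"side")[0],B(228,280))
for d in(0,10,20,30):
    P=H(q,1e-3*np.array([[-78+d,32,90],[-78+d,-32,90]])); print(d,proj(P,"scene").round(1).tolist(),proj(P,"side").round(1).tolist())
print("obs scene",A(424,97),A(403,135),"side",B(181,212),B(236,215))
o,T=tool();hx=np.array([np.cos(q[2]),np.sin(q[2]),0]);print("tool y.hx",T[:3,1],hx,"tx",T[:3,0])
print("tcp in holder",(np.array([[hx[0],hx[1]],[-hx[1],hx[0]]])@(T[:2,3]-q[:2]))*1e3)
print("wrist mount",calibration("wrist"))
for n,z,c in(("tumbler",.085,(117,169)),("dropper",.045,(197,224))):
    k=calibration("scene");W=k["world_from_camera"];d=W[:3,:3]@[(c[0]-k["cx"])/k["fx"],(c[1]-k["cy"])/k["fy"],1];p=W[:3,3]+d*(z-W[2,3])/d[2]
    print(n,p,"holder",np.array([[hx[0],hx[1]],[-hx[1],hx[0]]])@(p[:2]-q[:2]))
E
python3 fit.py
```

```text
Traceback (most recent call last):
  File "fit.py", line 3, in <module>
    m=1e-3*np.array
      ~~~~^~~~~~~~~
TypeError: unsupported operand type(s) for *: 'float' and 'builtin_function_or_method'
```

```bash
sed -i '/^m=/d' fit.py; python3 fit.py
```

```text
[ 0.59328483 -0.04531135  1.31130287] [[ 0.3 -0.6]
 [-0.7 -1. ]
 [ 0.6 -1.2]
 [-0.1 -0.4]
 [ 0.4  0.5]
 [ 0.5 -0.5]
 [ 0.7 -0.9]
 [ 0.5  0. ]]
bar 0.5 [189.16661852 159.52089524] (189.0033333333333, 160.33666666666664) [255.49712292 243.67853843] (255.67, 243.0033333333333)
bar 0.6 [188.26890664 161.9022272 ] (189.0033333333333, 160.33666666666664) [257.70588689 244.80488442] (255.67, 243.0033333333333)
0 [[224.6, 157.9], [215.4, 172.1]] [[238.4, 226.2], [257.8, 228.3]]
10 [[227.3, 158.9], [218.3, 173.2]] [[239.0, 224.0], [258.3, 226.0]]
20 [[230.1, 159.9], [221.1, 174.2]] [[239.5, 221.8], [258.7, 223.8]]
30 [[232.9, 160.9], [224.0, 175.2]] [[240.1, 219.6], [259.2, 221.6]]
obs scene (231.00333333333333, 162.00333333333333) (224.00333333333333, 174.67) side (240.00333333333333, 220.33666666666667) (258.3366666666667, 221.33666666666667)
tool y.hx [2.72306299e-01 9.62210618e-01 7.38358986e-05] [0.256591   0.96652008 0.        ] tx [-9.62210621e-01  2.72306298e-01  2.87850695e-05]
tcp in holder [566.49574444 574.07932057]
wrist mount {'fx': 296.0903677203543, 'fy': 296.0903677203543, 'cx': 255.72958176493148, 'cy': 194.6701495452688, 'k1': -0.07311627922275278, 'mount': array([[-1.12665168e-03, -9.51969931e-01, -3.06189454e-01,
         7.84357671e-02],
       [ 9.99999347e-01, -1.01409186e-03, -5.26686970e-04,
        -2.82076241e-04],
       [ 1.90885928e-04, -3.06189847e-01,  9.51970452e-01,
        -1.42594551e-01],
       [ 0.00000000e+00,  0.00000000e+00,  0.00000000e+00,
         1.00000000e+00]])}
tumbler [ 0.63812555 -0.44159587  0.085     ] holder [-0.37151122 -0.1450225 ]
dropper [ 0.77310169 -0.15187362  0.045     ] holder [-0.05685519 -0.20113953]
```

Call:
apply_moves([
  [0,0,-0.156,0,0,0,-1],
  [0,0,0,-0.028,-0.03,0,-1],
  [0,0,0,-0.028,-0.03,0,-1],
  [0,0,0,-0.028,-0.03,0,-1],
  [0,0,0,-0.028,-0.03,0,-1],
  [0,0,0,-0.028,-0.03,0,-1],
  [0,0,0,-0.028,-0.03,0,-1],
  [0,0,0,-0.028,-0.03,0,-1],
])

```text
clock: 1.67
tcp_pos: [0.3201, 0.3944, 0.2316]
orientation: [0.405, 3.115, 0.001]
contact_force: [0.6, -0.2, -0.7]
grip_width: 0.0002
gripper_force: 0.0
```

Call:
apply_moves([
  [0,0,0,-0.028,-0.03,0,-1],
  [0,0,0,-0.028,-0.03,0,-1],
  [0,0,0,-0.028,-0.03,0,-1],
  [0,0,0,-0.028,-0.03,0,-1],
  [0,0,0,-0.028,-0.03,0,-1],
  [0,0,0,-0.028,-0.03,0,-1],
  [0,0,0,-0.028,-0.03,0,-1],
  [0,0,0,-0.028,-0.03,0,-1],
])

```text
clock: 2.33
tcp_pos: [0.475, 0.1049, 0.2317]
orientation: [0.405, 3.115, 0.001]
contact_force: [0.8, -0.1, 0.9]
grip_width: -0.0001
gripper_force: 0.0
```

```bash
cat > st.py <<'E'
from h import *
q=np.load("q.npy");o,T=tool();c,s=np.cos(q[2]),np.sin(q[2])
M=np.array([[c,s,0],[-s,c,0],[0,0,1]])
print("t",o["clock"],"holder mm",(M@(T[:3,3]-[q[0],q[1],0])*1e3).round(1),"toolx",(M@T[:3,0]).round(3),"toolz",(M@T[:3,2]).round(3),"F",(M@o["contact_force"]).round(1),"w",o["grip_width"])
E
python3 st.py
```

```text
t 2.3333 holder mm [114.8 152.9 231.7] toolx [-0.001  1.    -0.001] toolz [ 0.001 -0.001 -1.   ] F [ 0.1 -0.8  0.9] w -9.093994124811189e-05
```

Call:
apply_moves([
  [0,0,0,-0.0276,-0.031,0,-1],
  [0,0,0,-0.0276,-0.031,0,-1],
  [0,0,0,-0.0276,-0.031,0,-1],
  [0,0,0,-0.0276,-0.031,0,-1],
  [0,0,0,-0.0276,-0.031,0,-1],
  [0,0,0,-0.0276,-0.031,0,-1],
  [0,0,0,-0.0276,-0.031,0,-1],
  [0,0,0,0,0,0,-1],
])

```text
clock: 3.0
tcp_pos: [0.6067, -0.1623, 0.2317]
orientation: [0.419, 3.11, -0.009]
contact_force: [-0.2, -1.4, 1.2]
grip_width: 0.0003
gripper_force: 0.0
```

```bash
cat > w.py <<'E'
import sys
from h import *
exec(open("st.py").read().split("\n",1)[1])
im=grab_frame("wrist");cv2.imwrite("pics/"+sys.argv[1],im)
P=np.array([[-195,75,12],[-195,-75,12],[165,75,12],[165,-75,12],[130,70,42],[130,-70,42],[-165,0,46],[-193,30,56],[-193,-30,56],[-137,30,56],[-137,-30,56],[-165,45,112],[-165,-45,112]])
U=proj(H(q,P*1e-3),"wrist",T)
for u in U: cv2.circle(im,tuple(int(v) for v in np.clip(u,-999,999).round()),2,(255,0,255),1)
for a,u in zip(P,U):print(a,u.round(1))
cv2.imwrite("pics/m_"+sys.argv[1],cv2.resize(im,None,fx=1.5,fy=1.5,interpolation=cv2.INTER_CUBIC))
E
python3 w.py w1.png
```

```text
t 3.0 holder mm [-109.6  -43.   231.7] toolx [ 0.009  1.    -0.004] toolz [-0.005 -0.004 -1.   ] F [-1.4 -0.2  1.2] w 0.00026788399725051183
[-195   75   12] [181.6  65.1]
[-195  -75   12] [190.8 190. ]
[165  75  12] [486.2  67.9]
[165 -75  12] [464.7 188.1]
[130  70  42] [475.8  69. ]
[130 -70  42] [454.6 191.5]
[-165    0   46] [206.2 133.7]
[-193   30   56] [176.3 106.3]
[-193  -30   56] [180.9 162.7]
[-137   30   56] [229.9 105.3]
[-137  -30   56] [231.8 162.1]
[-165   45  112] [190.4  89. ]
[-165  -45  112] [197.3 190.7]
```

View pics/m_w1.png

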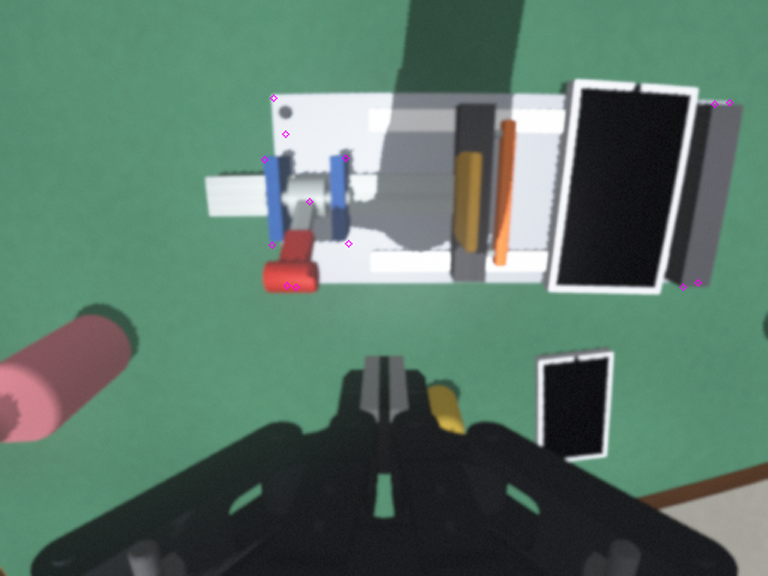

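Call:
apply_moves([
  [0,0,0,-0.017,-0.018,0,-1],
  [0,0,0,-0.017,-0.018,0,-1],
  [0,0,0,-0.017,-0.018,0,-1],
  [0,0,0,0,0,0.036,-1],
  [0,0,0,0,0,0.036,-1],
  [0,0,0,0,0,0.036,-1],
  [0,0,0,0,0,0,-1],
  [0,0,0,0,0,0,-1],
])

```text
clock: 3.72
tcp_pos: [0.6396, -0.2161, 0.1219]
orientation: [-0.403, -3.111, -0.002]
contact_force: [0.3, 0.4, 0.9]
grip_width: 0.0
gripper_force: 0.0
```

```bash
python3 st.py
```

```text
t 3.7167 holder mm [-153.2  -88.6  121.9] toolx [-0.002  1.     0.004] toolz [ 0.     0.004 -1.   ] F [ 0.5 -0.2  0.9] w 3.7998028599355365e-05
```

Call:
apply_moves([
  [0,0,0,0,-0.012,0.034,-1],
  [0,0,0,0,0,0,-1],
  [0,0,0,0.015,0,0,-1],
  [0,0,0,0.015,0,0,-1],
  [0,0,0,0.015,0,0,-1],
  [0,0,0,0.015,0,0,-1],
  [0,0,0,0.01,0,0,-1],
  [0,0,0,0.01,0,0,-1],
])

```text
clock: 4.38
tcp_pos: [0.5634, -0.2091, 0.0936]
orientation: [0.404, 3.108, -0.0]
contact_force: [2.4, -0.4, 0.9]
grip_width: -0.0004
gripper_force: 0.8
```

```bash
python3 st.py
```

```text
t 4.3833 holder mm [-166.   -13.1   93.6] toolx [-0.001  1.    -0.008] toolz [ 0.001 -0.008 -1.   ] F [ 0.2 -2.4  0.9] w -0.0003789656611024175
```

Call:
apply_moves([
  [0,0,0,0.006,0,0,-1],
  [0,0,0,0.006,0,0,-1],
  [0,0,0,0.004,0,0,-1],
  [0,0,0,0,0,0,-1],
  [0,0,0,0,0,0,-1],
  [0,0,0,0,0,0,-1],
  [0,0,0,0,0,0,-1],
  [0,0,0,0,0,0,-1],
])

```text
clock: 5.05
tcp_pos: [0.5447, -0.2048, 0.0889]
orientation: [-0.407, -3.114, 0.0]
contact_force: [0.6, -0.8, -0.3]
grip_width: -0.0004
gripper_force: 0.0
```

```bash
cat > sc.py <<'E'
import sys
from h import *
exec(open("st.py").read().split("\n",1)[1])
for c in("scene","side"):
    im=grab_frame(c)
    for a in silhouettes("cam_lever",c)[:2]: print(c,round(a["p"],2),np.round(a["extent"],1))
    cv2.imwrite("pics/"+c+sys.argv[1]+".png",im)
    b=cv2.cvtColor(im,cv2.COLOR_BGR2HSV);m=((b[...,0]<6)|(b[...,0]>174))&(b[...,1]>170)&(b[...,2]>90)
    n,_,S,C=cv2.connectedComponentsWithStats(m.astype(np.uint8));print([(S[i][4],C[i].round(1).tolist()) for i in range(1,n) if S[i][4]>8])
for t in(.6,.5,.4,-.35,-.45,-.55,-.6):
    P=H(q,np.array([[-165,-80*np.sin(t),46+80*np.cos(t)]])*1e-3);print(t,proj(P,"scene").round(1),proj(P,"side").round(1))
E
python3 sc.py 2
```

```text
t 5.05 holder mm [-166.6    6.    88.9] toolx [0.    1.    0.001] toolz [-0.     0.001 -1.   ] F [-0.6 -0.8 -0.3] w -0.00043894243131570326
scene 0.65 [197.4 166.5   8.6  12.6]
[(np.int32(30), [422.3, 63.8]), (np.int32(23), [195.0, 216.0])]
side 0.68 [239.8 248.6  20.8  26.3]
[(np.int32(20), [308.0, 230.1]), (np.int32(37), [231.5, 242.2])]
0.6 [[188.3 161.9]] [[257.7 244.8]]
0.5 [[189.2 159.5]] [[255.5 243.7]]
0.4 [[190.2 157.2]] [[253.2 242.7]]
-0.35 [[199.1 144.2]] [[234.3 240.3]]
-0.45 [[200.3 143.3]] [[232.  240.7]]
-0.55 [[201.5 142.6]] [[229.8 241.3]]
-0.6 [[202.  142.4]] [[228.8 241.6]]
```

Call:
apply_moves([
  [0,0,0,0.003,0,0,-1],
  [0,0,0,0,0,0,-1],
  [0,0,0,0,0,0,-1],
  [0,0,0,-0.01,0,0,-1],
  [0,0,0,0,0.035,0,-1],
  [0,0,0,0,0.035,0,-1],
  [0,0,0,0,0,0,-1],
  [0,0,0,0,0,0,-1],
])

```text
clock: 5.92
tcp_pos: [0.5712, -0.1358, 0.0891]
orientation: [0.398, 3.116, 0.002]
contact_force: [-0.5, 0.2, 0.2]
grip_width: -0.0001
gripper_force: 0.0
```

```bash
python3 sc.py 3;python3 - <<'E'
import cv2,numpy as np
a=cv2.imread("pics/scene3.png")[130:230,170:310];b=cv2.imread("pics/side3.png")[170:290,200:320]
f=lambda x:cv2.resize(x,(400,400*x.shape[0]//x.shape[1]),interpolation=cv2.INTER_CUBIC)
a,b=f(a),f(b);o=np.zeros((400,800,3),np.uint8);o[:a.shape[0],:400]=a;o[:,400:]=b;cv2.imwrite("pics/c3.png",o)
E
```

```text
t 5.9167 holder mm [-93.1  -1.8  89.1] toolx [-0.005  1.     0.   ] toolz [ 0.001  0.    -1.   ] F [0.  0.5 0.2] w -7.458756687212121e-05
scene 0.45 [196.4 162.6  10.1  22.7]
[(np.int32(29), [422.2, 64.1]), (np.int32(16), [198.9, 152.2]), (np.int32(23), [195.0, 216.0])]
side 0.71 [237.2 249.5  22.6  25.3]
[(np.int32(20), [308.0, 230.1]), (np.int32(68), [231.3, 242.0])]
0.6 [[188.3 161.9]] [[257.7 244.8]]
0.5 [[189.2 159.5]] [[255.5 243.7]]
0.4 [[190.2 157.2]] [[253.2 242.7]]
-0.35 [[199.1 144.2]] [[234.3 240.3]]
-0.45 [[200.3 143.3]] [[232.  240.7]]
-0.55 [[201.5 142.6]] [[229.8 241.3]]
-0.6 [[202.  142.4]] [[228.8 241.6]]
```

View pics/c3.png

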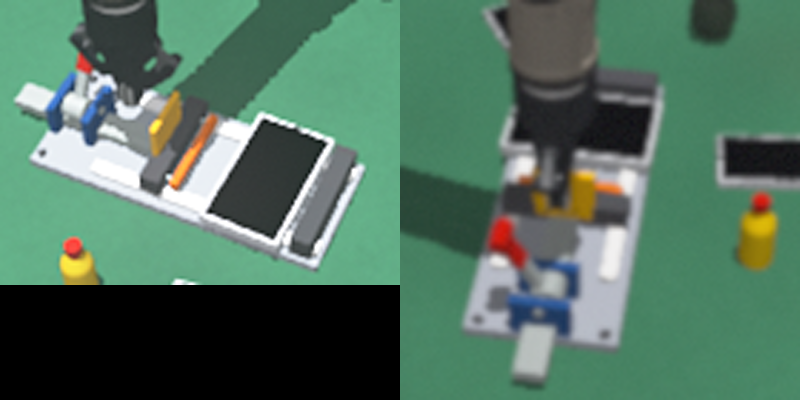

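Call:
apply_moves([
  [0,0,0,0.001,0,0.021,-1],
  [0,0,0,0,0,0,-1],
  [0,0,0,0,0.004,0,-1],
  [0,0,0,0,0.004,0,-1],
  [0,0,0,0,0.003,0,-1],
  [0,0,0,0,0.003,0,-1],
  [0,0,0,0,0.003,0,-1],
  [0,0,0,0,0.003,0,-1],
])

```text
clock: 6.78
tcp_pos: [0.5741, -0.1188, 0.0687]
orientation: [0.406, 3.115, 0.0]
contact_force: [0.3, -1.0, 0.3]
grip_width: -0.0002
gripper_force: 0.0
```

Call:
apply_moves([
  [0,0,0,0,0.003,0,-1],
  [0,0,0,0,0.003,0,-1],
  [0,0,0,0,0.003,0,-1],
  [0,0,0,0,0.003,0,-1],
  [0,0,0,0,0.003,0,-1],
  [0,0,0,0,0.003,0,-1],
  [0,0,0,0,0,0,-1],
  [0,0,0,0,0,0,-1],
])

```text
clock: 7.45
tcp_pos: [0.5782, -0.1032, 0.0684]
orientation: [0.408, 3.115, -0.002]
contact_force: [-1.4, -4.6, 2.4]
grip_width: -0.0002
gripper_force: 2.5
```

```bash
python3 w.py w2.png
```

```text
t 7.45 holder mm [-59.8  -0.2  68.4] toolx [ 0.001  1.    -0.   ] toolz [-0.001 -0.    -1.   ] F [-4.8  0.2  2.4] w -0.00016419908190121066
[-195   75   12] [ 55.4 109. ]
[-195  -75   12] [ 93.  297.6]
[165  75  12] [568.2 113.8]
[165 -75  12] [517.1 292.7]
[130  70  42] [564.8 122.7]
[130 -70  42] [508.7 312.9]
[-165    0   46] [ 89. 233.]
[-193   30   56] [ 25.6 192.3]
[-193  -30   56] [ 48.7 281.7]
[-137   30   56] [118.  192.1]
[-137  -30   56] [132.7 284. ]
[-165   45  112] [-19.4 198.5]
[-165  -45  112] [ 39.3 374.7]
```

View pics/m_w2.png

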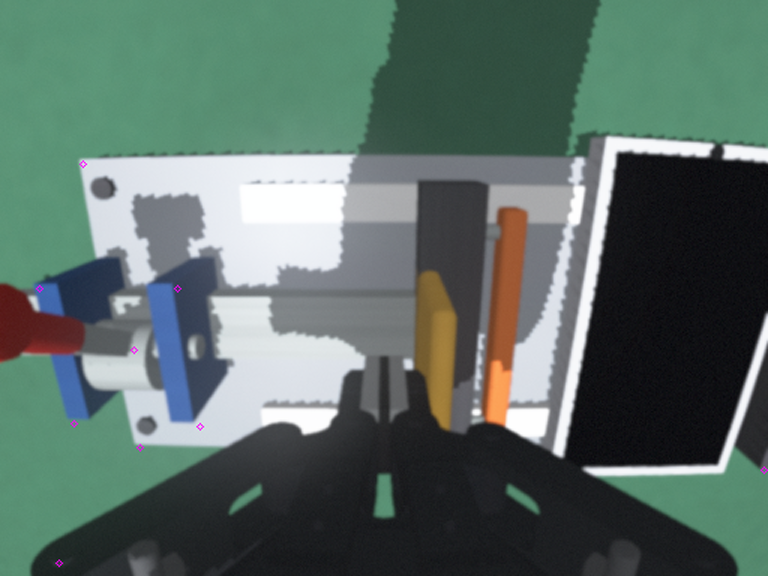

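Call:
apply_moves([
  [0,0,0,0,0.003,0,-1],
  [0,0,0,0,0.003,0,-1],
  [0,0,0,0,0.003,0,-1],
  [0,0,0,0,0.003,0,-1],
  [0,0,0,0,0.003,0,-1],
  [0,0,0,0,0.003,0,-1],
  [0,0,0,0,0,0,-1],
  [0,0,0,0,0,0,-1],
])

```text
clock: 8.17
tcp_pos: [0.5831, -0.085, 0.0684]
orientation: [0.407, 3.115, -0.001]
contact_force: [-0.4, -4.2, 1.5]
grip_width: 0.0001
gripper_force: 2.1
```

```bash
cat > pad.py <<'E'
import sys
from h import *
exec(open("st.py").read().split("\n",1)[1])
im=grab_frame("wrist");cv2.imwrite("pics/"+sys.argv[1],im)
# pad: orange mask; fit holder-x of its +x top edge (z=38) at y=+20..50; jaw block +x top edge z=44
b=cv2.cvtColor(im,cv2.COLOR_BGR2HSV);m=(b[...,0]>4)&(b[...,0]<16)&(b[...,1]>150)
def scan(y,z):
    xs=np.arange(-60,60,.25);U=proj(H(q,np.c_[xs,0*xs+y,0*xs+z]*1e-3),"wrist",T)
    i=[x for x,u in zip(xs,U) if 0<=u[0]<511 and 0<=u[1]<383 and m[int(round(u[1])),int(round(u[0]))]]
    return (min(i),max(i)) if i else None
for y in(20,30,40,50):print("pad x-range at y",y,scan(y,38))
E
python3 pad.py w3.png
python3 - <<'E'
E
```

```text
t 8.1667 holder mm [-40.9  -0.3  68.4] toolx [ 0.  1. -0.] toolz [-0. -0. -1.] F [-4.2 -0.7  1.5] w 6.772326779686308e-05
pad x-range at y 20 (np.float64(3.25), np.float64(13.5))
pad x-range at y 30 (np.float64(3.75), np.float64(14.0))
pad x-range at y 40 (np.float64(3.5), np.float64(13.75))
pad x-range at y 50 (np.float64(4.75), np.float64(14.0))
```

Call:
apply_moves([
  [0,0,0,0,0.003,0,-1],
  [0,0,0,0,0.003,0,-1],
  [0,0,0,0,0.003,0,-1],
  [0,0,0,0,0.003,0,-1],
  [0,0,0,0,0.003,0,-1],
  [0,0,0,0,0.002,0,-1],
  [0,0,0,0,0,0,-1],
  [0,0,0,0,0,0,-1],
])

```text
clock: 8.88
tcp_pos: [0.5873, -0.0694, 0.0684]
orientation: [0.408, 3.115, -0.002]
contact_force: [-0.8, -5.4, 2.3]
grip_width: -0.0
gripper_force: 3.2
```

```bash
python3 pad.py w4.png
```

```text
t 8.8833 holder mm [-24.8  -0.4  68.4] toolx [ 0.001  1.    -0.   ] toolz [-0.001 -0.    -1.   ] F [-5.4 -0.7  2.3] w -1.1799259195970527e-05
pad x-range at y 20 (np.float64(16.75), np.float64(27.25))
pad x-range at y 30 (np.float64(16.75), np.float64(27.0))
pad x-range at y 40 (np.float64(16.75), np.float64(26.75))
pad x-range at y 50 (np.float64(17.75), np.float64(27.0))
```

Call:
apply_moves([
  [0,0,0,0,0.002,0,-1],
  [0,0,0,0,0.002,0,-1],
  [0,0,0,0,0.002,0,-1],
  [0,0,0,0,0,0,-1],
  [0,0,0,0,0,0,-1],
  [0,0,0,0,0,0,-1],
  [0,0,0,0,0,0,-1],
  [0,0,0,0,0,0,-1],
])

```text
clock: 9.6
tcp_pos: [0.5887, -0.064, 0.0684]
orientation: [0.409, 3.115, -0.002]
contact_force: [-1.1, -6.4, 3.6]
grip_width: 0.0001
gripper_force: 3.6
```

```bash
python3 pad.py w5.png
python3 - <<'E'
import cv2
a=cv2.imread("pics/w5.png");cv2.imwrite("pics/c5.png",cv2.resize(a[80:330,230:512],None,fx=2.4,fy=2.4,interpolation=cv2.INTER_CUBIC))
E
```

```text
t 9.6 holder mm [-19.3  -0.4  68.4] toolx [ 0.001  1.    -0.   ] toolz [-0.002 -0.    -1.   ] F [-6.5 -0.6  3.6] w 8.67038651048555e-05
pad x-range at y 20 (np.float64(21.25), np.float64(31.5))
pad x-range at y 30 (np.float64(21.0), np.float64(31.25))
pad x-range at y 40 (np.float64(21.0), np.float64(31.75))
pad x-range at y 50 (np.float64(22.75), np.float64(31.5))
```

View pics/c5.png

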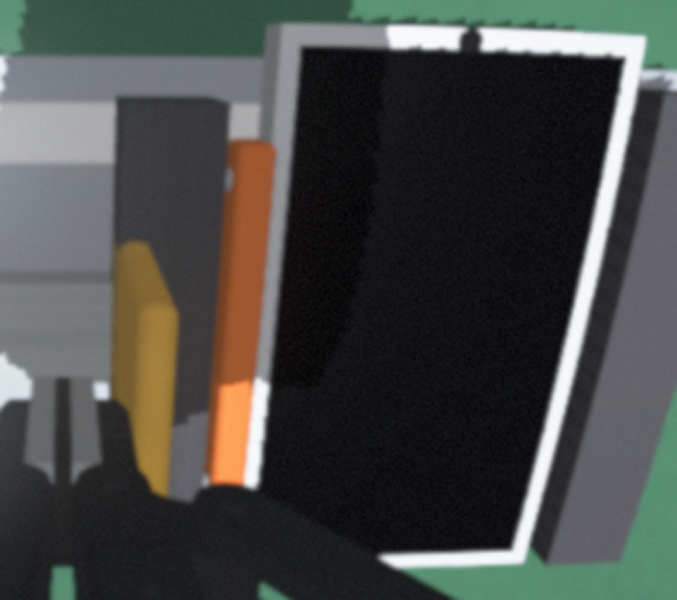

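```bash
cat > inv.py <<'E'
from h import *
q=np.load("q.npy");o,T=tool()
def inv(uv,z):
    f=lambda s:proj(H(q,[[s[0],s[1],z]])*1.0,"wrist",T)[0]-uv
    return (least_squares(f,[.1,0]).x*1e3).round(1)
E
python3 - <<'E'
from inv import *
g=lambda u,v:np.array([230+u/2.4-.3,80+v/2.4-.3])
for n,p,z in(("tab UR",(645,38),.032),("tab LR",(525,565),.032),("tab UL",(268,24),.032),("jaw U",(668,90),.042),("jaw L",(547,563),.042),("pad U+",(275,148),.038),("pad L+",(243,486),.038),("pad U-",(232,141),.038),("block U+",(228,103),.044)):
    print(n,inv(g(*p),z))
E
```

```text
tab UR [128.2  83.5]
tab LR [128.9 -77.5]
tab UL [30.  84.1]
jaw U [129.   71.3]
jaw L [127.7 -68.5]
pad U+ [32.3 55.1]
pad L+ [ 31.9 -40.8]
pad U- [21.6 56.7]
block U+ [18.7 66.2]
```

Run:
```python
import inv
from inv import *
hx=np.array([np.cos(q[2]),np.sin(q[2]),0])
for n,x in(("w3",-40.9),("w4",-24.8),("w5",-19.3)):
    D=T.copy();D[:3,3]+=hx*(x+19.3)*1e-3
    im=cv2.imread(f"pics/{n}.png");g=cv2.GaussianBlur(im,(3,3),0)
    xs=np.arange(-40,45,.5);r=[]
    for y in(58,60,62):
        U=proj(H(q,np.c_[xs,0*xs+y,0*xs+44]*1e-3),"wrist",D).astype(np.float32)
        v=cv2.remap(g,U[None,:,0],U[None,:,1],cv2.INTER_LINEAR)[0].astype(float).mean(1)
        s=slice(*np.searchsorted(xs,[x+20,x+55]));d=np.gradient(v)[s];r.append(xs[s][d.argmax()]-x)
    hs=cv2.cvtColor(im,cv2.COLOR_BGR2HSV);m=((hs[...,0]>4)&(hs[...,0]<16)&(hs[...,1]>150)).astype(np.float32)*255
    e=[]
    for y in(20,30,40):
        U=proj(H(q,np.c_[xs,0*xs+y,0*xs+38]*1e-3),"wrist",D).astype(np.float32)
        v=cv2.remap(m,U[None,:,0],U[None,:,1],cv2.INTER_LINEAR)[0].ravel();e.append(xs[v>127].max()-x)
    print(n,"block-TCP",r,"pad-TCP",e)
```

```text
w3 block-TCP [np.float64(38.4), np.float64(38.4), np.float64(38.4)] pad-TCP [np.float64(54.4), np.float64(54.9), np.float64(54.9)]
w4 block-TCP [np.float64(38.3), np.float64(38.3), np.float64(38.3)] pad-TCP [np.float64(51.8), np.float64(51.8), np.float64(51.3)]
w5 block-TCP [np.float64(38.3), np.float64(38.3), np.float64(38.3)] pad-TCP [np.float64(50.8), np.float64(50.3), np.float64(50.8)]
```

Call:
apply_moves([
  [0,0,0,0,0.001,0,-1],
  [0,0,0,0,0,0,-1],
  [0,0,0,0,0,0,-1],
  [0,0,0,0,0,0,-1],
  [0,0,0,0,0,0,-1],
  [0,0,0,0,0,0,-1],
  [0,0,0,0,0,0,-1],
  [0,0,0,0,0,0,-1],
])

```text
clock: 10.32
tcp_pos: [0.5889, -0.0635, 0.0685]
orientation: [0.409, 3.115, -0.003]
contact_force: [-1.1, -8.9, 2.4]
grip_width: -0.0003
gripper_force: 4.1
```

```bash
python3 pad.py w6.png
```

```text
t 10.3167 holder mm [-18.7  -0.4  68.5] toolx [ 0.002  1.    -0.   ] toolz [-0.002 -0.    -1.   ] F [-8.9 -1.3  2.4] w -0.00031366980330884315
pad x-range at y 20 (np.float64(21.75), np.float64(31.5))
pad x-range at y 30 (np.float64(21.75), np.float64(31.25))
pad x-range at y 40 (np.float64(21.5), np.float64(31.5))
pad x-range at y 50 (np.float64(22.75), np.float64(31.5))
```

Call:
apply_moves([
  [0,0,0,0,-0.01,0,-1],
  [0,0,0,0,-0.02,0,-1],
  [0,0,0,0,0,-0.024,-1],
  [0,0,0,0.03,-0.02,0,-1],
  [0,0,0,0.03,-0.02,0,-1],
  [0,0,0,0.03,-0.02,0,-1],
  [0,0,0,0,-0.028,0,-1],
  [0,0,0,0,-0.028,0,-1],
])

```text
clock: 11.03
tcp_pos: [0.4629, -0.1779, 0.0921]
orientation: [-0.402, -3.114, -0.004]
contact_force: [0.6, -0.1, 0.8]
grip_width: -0.0002
gripper_force: 0.0
```

```bash
python3 st.py
```

```text
t 11.0333 holder mm [-161.6   92.    92.1] toolx [-0.003  1.     0.002] toolz [ 0.002  0.002 -1.   ] F [ 0.1 -0.6  0.8] w -0.00020514566103844436
```

```bash
sed -i 's/(20,30,40,50)/(-50,-40,-30,20,30,40,50)/' pad.py; python3 pad.py w7.png
```

```text
t 11.0333 holder mm [-161.6   92.    92.1] toolx [-0.003  1.     0.002] toolz [ 0.002  0.002 -1.   ] F [ 0.1 -0.6  0.8] w -0.00020514566103844436
pad x-range at y -50 None
pad x-range at y -40 None
pad x-range at y -30 None
pad x-range at y 20 (np.float64(23.5), np.float64(31.75))
pad x-range at y 30 (np.float64(23.5), np.float64(31.5))
pad x-range at y 40 (np.float64(23.5), np.float64(32.25))
pad x-range at y 50 (np.float64(23.25), np.float64(31.25))
```

Call:
apply_moves([
  [0,0,0,-0.015,0,0,-1],
  [0,0,0,-0.015,0,0,-1],
  [0,0,0,-0.015,0,0,-1],
  [0,0,0,-0.012,0,0,-1],
  [0,0,0,-0.01,0,0,-1],
  [0,0,0,-0.01,0,0,-1],
  [0,0,0,-0.008,0,0,-1],
  [0,0,0,0,0,0,-1],
])

```text
clock: 11.75
tcp_pos: [0.5468, -0.2004, 0.0915]
orientation: [-0.405, -3.113, -0.002]
contact_force: [-1.6, 0.9, -0.0]
grip_width: -0.0
gripper_force: 1.1
```

```bash
python3 st.py
```

```text
t 11.75 holder mm [-161.8    5.2   91.5] toolx [-0.001  1.     0.003] toolz [ 0.001  0.003 -1.   ] F [ 0.5  1.8 -0. ] w -3.1751725786199256e-05
```

Call:
apply_moves([
  [0,0,0,-0.005,0,0,-1],
  [0,0,0,-0.005,0,0,-1],
  [0,0,0,-0.004,0,0,-1],
  [0,0,0,-0.003,0,0,-1],
  [0,0,0,-0.002,0,0,-1],
  [0,0,0,0,0,0,-1],
  [0,0,0,0,0,0,-1],
  [0,0,0,0,0,0,-1],
])

```text
clock: 12.42
tcp_pos: [0.5618, -0.2047, 0.0908]
orientation: [-0.406, -3.108, -0.003]
contact_force: [-7.8, 2.4, 0.5]
grip_width: 0.0002
gripper_force: 3.5
```

```bash
python3 sc.py 4
```

```text
t 12.4167 holder mm [-162.2  -10.5   90.8] toolx [0.    1.    0.007] toolz [ 0.001  0.007 -1.   ] F [0.3 8.1 0.5] w 0.0001807122876847903
scene 0.68 [194.2 165.6  14.3   9.4]
[(np.int32(29), [422.2, 64.1]), (np.int32(44), [187.9, 161.2]), (np.int32(23), [195.0, 216.0])]
side 0.75 [278.9 319.8  24.4  48.8]
side 0.61 [248.  250.5  17.   25.6]
[(np.int32(20), [308.0, 230.1]), (np.int32(48), [254.2, 245.5])]
0.6 [[188.3 161.9]] [[257.7 244.8]]
0.5 [[189.2 159.5]] [[255.5 243.7]]
0.4 [[190.2 157.2]] [[253.2 242.7]]
-0.35 [[199.1 144.2]] [[234.3 240.3]]
-0.45 [[200.3 143.3]] [[232.  240.7]]
-0.55 [[201.5 142.6]] [[229.8 241.3]]
-0.6 [[202.  142.4]] [[228.8 241.6]]
```

Call:
apply_moves([
  [0,0,0,-0.003,0,0,-1],
  [0,0,0,-0.002,0,0,-1],
  [0,0,0,0,0,0,-1],
  [0,0,0,0,0,0,-1],
  [0,0,0,0,0,0,-1],
  [0,0,0,0,0,0,-1],
  [0,0,0,0,0,0,-1],
  [0,0,0,0,0,0,-1],
])

```text
clock: 13.28
tcp_pos: [0.5643, -0.2055, 0.0906]
orientation: [-0.406, -3.103, -0.005]
contact_force: [-15.3, 4.3, 5.9]
grip_width: -0.0001
gripper_force: 7.9
```

```bash
python3 st.py
```

```text
t 13.2833 holder mm [-162.2  -13.1   90.6] toolx [0.001 1.    0.012] toolz [ 0.002  0.012 -1.   ] F [ 0.2 15.9  5.9] w -0.0001444359154576914
```

Call:
apply_moves([
  [0,0,0,0.01,0,0,-1],
  [0,0,0,0.02,0,0,-1],
  [0,0,0,0.03,0,-0.02,-1],
  [0,0,0,0.02,0,-0.035,-1],
  [0,0,0,0,0,-0.04,-1],
  [0,0,0,0,0,-0.04,-1],
  [0,0,0,0,0,0,-1],
  [0,0,0,0,0,0,-1],
])

```text
clock: 13.95
tcp_pos: [0.495, -0.1872, 0.2303]
orientation: [0.405, 3.107, 0.001]
contact_force: [-0.5, 0.2, -0.6]
grip_width: -0.0003
gripper_force: 0.0
```

```bash
python3 sc.py 5; python3 w.py w8.png;python3 - <<'E'
import cv2,numpy as np
a=cv2.imread("pics/scene5.png")[130:230,170:310];b=cv2.imread("pics/w8.png")
a=cv2.resize(a,(700,500),interpolation=cv2.INTER_CUBIC);cv2.imwrite("pics/c8.png",a)
E
```

```text
t 13.95 holder mm [-162.3   58.6  230.3] toolx [-0.     1.    -0.008] toolz [ 0.002 -0.008 -1.   ] F [ 0.1  0.6 -0.6] w -0.0003033892496427902
[(np.int32(29), [422.2, 64.1]), (np.int32(45), [187.8, 162.0]), (np.int32(23), [195.0, 216.0])]
side 0.61 [249.5 249.8  18.8  24.3]
[(np.int32(37), [85.2, 120.0]), (np.int32(20), [308.0, 230.1]), (np.int32(51), [254.7, 245.6])]
0.6 [[188.3 161.9]] [[257.7 244.8]]
0.5 [[189.2 159.5]] [[255.5 243.7]]
0.4 [[190.2 157.2]] [[253.2 242.7]]
-0.35 [[199.1 144.2]] [[234.3 240.3]]
-0.45 [[200.3 143.3]] [[232.  240.7]]
-0.55 [[201.5 142.6]] [[229.8 241.3]]
-0.6 [[202.  142.4]] [[228.8 241.6]]
t 14.15 holder mm [-162.3   61.5  226.1] toolx [-0.     1.     0.002] toolz [-0.     0.002 -1.   ] F [-0.3  0.3  0.7] w -0.0002170494581350648
[-195   75   12] [229.3 156. ]
[-195  -75   12] [232.4 264.4]
[165  75  12] [509.  158.1]
[165 -75  12] [483.  260.9]
[130  70  42] [501.6 166.7]
[130 -70  42] [475.5 269.7]
[-165    0   46] [253.9 224.1]
[-193   30   56] [228.8 202.9]
[-193  -30   56] [230.3 250.7]
[-137   30   56] [278.8 202.9]
[-137  -30   56] [277.6 250.7]
[-165   45  112] [253.3 207.7]
[-165  -45  112] [253.6 290.1]
```

View pics/c8.png

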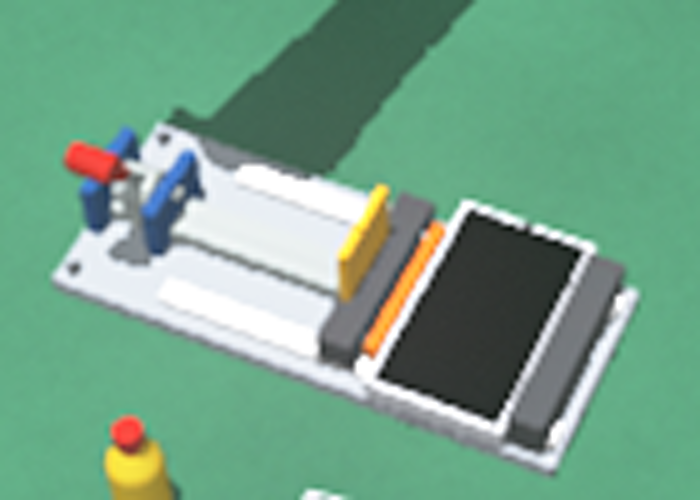

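View pics/m_w8.png

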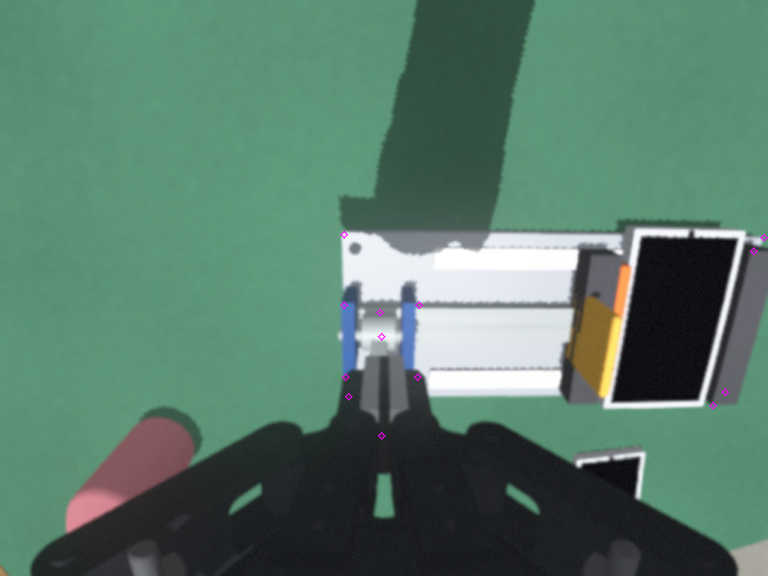

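Call:
apply_moves([
  [0,0,0,-0.01,0.03,0,-1],
  [0,0,0,-0.01,0.03,0,-1],
  [0,0,0,-0.01,0.03,0,-1],
  [0,0,0,-0.01,0.03,0,-1],
  [0,0,0,-0.01,0.03,0,-1],
  [0,0,0,-0.01,0.02,0,-1],
  [0,0,0,0,0,0,-1],
  [0,0,0,0,0,0,-1],
])

```text
clock: 14.87
tcp_pos: [0.5944, -0.0366, 0.2257]
orientation: [-0.402, -3.113, 0.002]
contact_force: [0.2, -1.1, 0.9]
grip_width: -0.0004
gripper_force: 0.0
```

```bash
python3 pad.py w9.png
python3 - <<'E'
from inv import *
for n in("b","side5","a","scene5"):
    im=cv2.imread(f"pics/{n}.png");b=cv2.cvtColor(im,cv2.COLOR_BGR2HSV);m=((b[...,0]<6)|(b[...,0]>174))&(b[...,1]>170)&(b[...,2]>90)
    k,_,S,C=cv2.connectedComponentsWithStats(m.astype(np.uint8));print(n,[(S[i][4],C[i].round(1).tolist()) for i in range(1,k) if S[i][4]>8])
im=cv2.imread("pics/w9.png");u=proj(H(q,[[.03,.0,.03]]),"wrist",T)[0];x0,y0=int(u[0])-60,max(0,int(u[1])-80);print(x0,y0)
c=im[y0:y0+150,x0:x0+190];cv2.imwrite("pics/c9.png",cv2.resize(c,None,fx=4,fy=4,interpolation=cv2.INTER_CUBIC))
E
```

```text
t 14.8667 holder mm [  8.7   1.2 225.7] toolx [-0.003  1.     0.002] toolz [-0.001  0.002 -1.   ] F [-1.  -0.5  0.9] w -0.0003550624899412673
pad x-range at y -50 None
pad x-range at y -40 (np.float64(27.0), np.float64(29.0))
pad x-range at y -30 (np.float64(28.0), np.float64(28.75))
pad x-range at y 20 (np.float64(28.25), np.float64(29.0))
pad x-range at y 30 (np.float64(25.75), np.float64(30.0))
pad x-range at y 40 (np.float64(25.5), np.float64(29.75))
pad x-range at y 50 (np.float64(25.5), np.float64(30.75))
b [(np.int32(39), [85.1, 119.7]), (np.int32(20), [308.0, 230.1]), (np.int32(50), [253.6, 244.6])]
side5 [(np.int32(37), [85.2, 120.0]), (np.int32(20), [308.0, 230.1]), (np.int32(51), [254.7, 245.6])]
a [(np.int32(31), [422.2, 64.0]), (np.int32(43), [188.4, 160.4]), (np.int32(23), [195.0, 216.0])]
scene5 [(np.int32(29), [422.2, 64.1]), (np.int32(45), [187.8, 162.0]), (np.int32(23), [195.0, 216.0])]
216 91
```

View pics/c9.png

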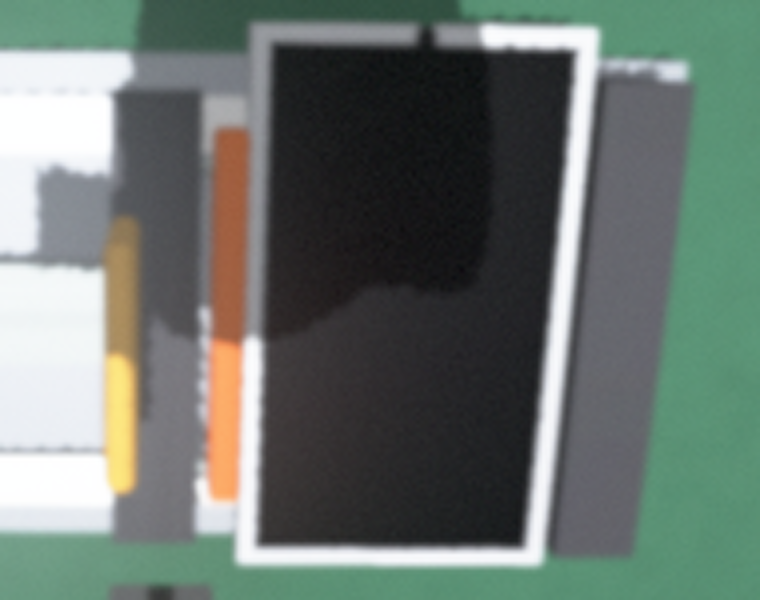

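Run:
```python
from inv import *
g=lambda u,v:np.array([216+u/4-.375,91+v/4-.375])
for n,p,z in(("tab UR",(599,28),.032),("tab LR",(544,566),.032),("tab UL",(249,22),.032),("tab LL",(236,563),.032),("jaw U",(605,82),.042),("jaw L",(553,553),.042),("pad U+",(249,130),.038),("pad U-",(215,130),.038),("block",(202,92),.044),("blockL",(196,540),.044)): print(n,inv(g(*p),z))
```

```text
tab UR [126.7  83.8]
tab LR [126.4 -77.5]
tab UL [30.3 84.4]
tab LL [ 29.6 -76. ]
jaw U [126.1  69.7]
jaw L [125.2 -68.5]
pad U+ [30.4 56. ]
pad U- [21.1 55.9]
block [17.3 66.3]
blockL [ 16.7 -63. ]
```

```bash
python3 -c "
from bench import order
print(order.hand_in())"
```

```text
the job is handed in; nothing more can be done
None
```

I flipped the lever free, pushed the jaw home and locked it, then handed the job in; the hand-in gave no verdict. In the last pictures the tablet sits flat and square against the fixed jaw, the pad is pressed in about 3 mm (1.5 mm needed), and the lever leans fully to the locked side.

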